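Take the tea basket off its keeper hook and set it in the mug

TASK

The tea basket hangs on the hook's arm behind a sprung red keeper. Press the keeper down with the gripper and, holding it down, draw the basket off the end of the arm; go by feel and keep every push or pull on the hook below 20 N. Then set the basket gently into the mug, its collar flat on the rim, and let go, leaving the mug standing where it is and the other things undisturbed.

Things in the scene. Friction and masses are not known exactly. Their poses are not given: they have to be found in the camera images.
- keeper_hook: Countertop hook, fixed: dark round foot 124 mm wide, steel post (top at 257 mm) and, clamped to the post, one level aluminium arm (hook_bar) 18 mm wide and 7 mm high. Origin under the foot's centre, on the post's axis; the arm runs along this body's -x to its tip at 135 mm; z up. The arm's flat top is 212 to 236 mm above the worktop, differently each time; clamped, it is rigid.
- under_keeper (a point): Point on the worktop right under the free end of the red keeper (keeper_tongue), 81 mm from the post's axis. Closed, this end stands 17 mm above the arm's top, faces the post and bars the basket's eye; pulling on it only locks it. The tongue, 10 mm wide, slopes down to its hinge pin 44 mm nearer the tip. Pressed level with the arm it lets the eye slide over; let go, it springs up.
- under_tip (a point): Point on the worktop right under the arm's tip. Pressed at its free end the keeper needs 1 N to start, 3 N to be level (6 N half way to the pin); the eye passes if that end is at most 1 mm above the arm. With one finger before the handle's bar and one behind, the front one presses the keeper till the fingertips meet the arm; close near the keeper's end so that it stays covered.
- tea_basket: Steel tea strainer; origin: centre of the underside of its round collar (88 mm wide, 3 mm thick), z up. Over the centre, on a bail, a black handle (basket_handle) in the basket's y-z plane, 9 mm thick (x), 40 mm wide (y), with an eye 25 mm wide and 22 mm high round the hook's arm, resting on it 69 to 75 mm from the post's axis. The bar over the eye, 14 mm high, is gripped along x.
- strainer_foot (a point): Bottom centre of the strainer, 56 mm below the collar; strainer 41 mm wide. The basket weighs 0.13 to 0.25 kg. The handle is a push fit, not always pushed in equally: the eye's upper edge (on the arm at the start) lies 117 to 135 mm above the collar's underside, so handle and arm heights cannot be told exactly from each other's pose. It does not slip in use.
- tea_mug: Blue and white mug, 78 mm wide, 92 mm high, loose, upright on the worktop; handle towards its -y, z up. Its origin lies under the middle of mug and handle together, so use mug_mouth for the mouth. The strainer has 5 mm play all round.
- mug_mouth (a point): Centre of the mug's mouth at the height of its rim (92 mm above the worktop), 16.5 mm along +y from the mug's origin. The basket's origin comes to rest here.
- honey_jar: Jar with red lid, 65 mm wide, 100 mm high, loose; origin under its centre. Leave alone.
- timer: Red and white kitchen timer, 68 mm wide, 45 mm high, loose; origin under its centre. Leave alone.
- spice: Spice jar with red cap, 45 mm wide, 106 mm high, loose; origin under its centre. Leave alone.
- egg_cup: White egg cup, 49 mm wide, 50 mm high, loose; origin under its centre. Leave alone.
- peeler: Peeler with red grip, 159 mm long, 15 mm high, loose, lying flat; origin under its centre. Leave alone.
Mind the look-alikes: they are no part of the job. Leave any orange look-alike of the part that bears tea_basket alone.

How it is judged:
On the way, in this order (a step that is already met when the one before it is completed fails the run):
1. the fingers press on the keeper tongue while the basket still hangs behind it (contact force between the fingers and keeper_tongue above 1.5 N and x of tea_basket in the frame of keeper_hook above -0.08 m), for 0.2 s.
2. the basket is off the end of the arm, held by the gripper, not dropped (x of tea_basket in the frame of keeper_hook below -0.139 m and height (world z) of tea_basket above 0.06 m and contact force between the fingers and basket_handle above 1 N), for 0.1 s.
3. the gripper still holds the basket when it is down in the mug (not dropped in) (z of tea_basket in the frame of mug_mouth below 0.012 m and horizontal distance between tea_basket and mug_mouth below 0.01 m and contact force between the fingers and basket_handle above 1 N), for 0.1 s.
At the end, for the whole second after the job is handed in: The basket hangs in the mug: its origin within 10 mm sideways and 4 mm in height of the mouth's centre, upright within 0.1 rad and at rest; the mug upright within 0.05 rad on the worktop, within 30 mm of its start (horizontal distance between tea_basket and mug_mouth below 0.01 m and z of tea_basket in the frame of mug_mouth between -0.004 and 0.004 m and angle between tea_basket's own z axis and vertical below 0.1 rad and angle between tea_mug's own z axis and vertical below 0.05 rad and height (world z) of tea_mug below 0.005 m and distance of tea_mug from where it was at the start of the episode below 0.03 m and linear speed of tea_basket below 0.02 m/s); the robot touches nothing.
It fails at once if the robot presses on the hook with more than 20 N (contact force between any of the fingers, the arm and hook_bar above 20 N or contact force between the fingers and keeper_hook above 20 N).
It fails at once if the basket is pulled or pushed against the hook with more than 20 N (contact force between basket_handle and hook_bar above 20 N).
It fails at once if the basket is pressed into the mug with more than 25 N (contact force between tea_basket and tea_mug above 25 N).
It fails at once if the basket is tipped over (angle between tea_basket's own z axis and vertical above 0.6 rad).
It fails at once if a bystander is moved by more than 20 mm (distance of any of honey_jar, timer, spice, egg_cup, peeler from where it was at the start of the episode above 0.02 m).
It also fails if it takes over 48 s, if anything falls off the work surface, if the arm or the gripper's body presses on something with over 40 N, if the wrist force passes 120 N, or if a joint passes its speed limit or range.

ROBOT

A 6-joint arm with a two-finger parallel gripper is mounted at the origin on a cart in front of the work surface, level with it; the furniture and walls round the work are solid. World frame = base frame: x ahead of the robot, y to its left, z up, the work surface at z = 0. Lengths are in m, angles in rad, forces in N, time in s.
With the tool pointing down it reaches from about 0.35 to 0.85 m from the base axis. Payload 8.1 kg.
Tool frame: the origin (TCP) lies at the very end of the fingers, on their centre line; the grasp point (between the pads) lies 19 mm behind it; z points along the fingers, y is the line along which they close (so a half turn about z gives the same grasp; the last joint's range is limited). The gripper opens to 93 mm and grips with 3 to 60 N. Pads are 15 mm wide; open, the fingers measure 128 mm over their backs; the gripper's body (75 mm by 188 mm) begins 65 mm behind the grasp point.
Start: joints at [1.135, 0.13, 1.488, -0, 1.523, -0.085], TCP at [0.206, 0.563, 0.219] pointing down, gripper open.
Joint ranges: [-2.96, 2.96], [-0.89, 2.26], [0.02, 2.5], [-1.34, 4.48], [0, 2.73], [-2.66, 2.66]. Speed limits (rad/s): [2.39, 2.39, 2.79, 3.14, 3.14, 3.14].

INTERFACE

Orientations are given as a rotation vector (axis times angle).
In Python, from plant import robot gives the robot as it stands. The module is installed in compiled form; this text tells all that it offers.
- The arm moves only by the tool play_rows, never from a script. Its argument "increments" is text: rows parted by semicolons, each of 5 numbers parted by spaces: the shift along the tool's x, y, z in mm, then the turn about the tool's z in degrees, then the closure, from -1 (fully open) to 1 (shut). In form: dx dy dz yaw claw; .... A call has 1 to 20 rows; each row is the pose to reach, as a shift and turn from the pose commanded when the call began, along the tool's axes at that moment; what a row does not reach only later rows make up. A row lasts 1/10 s, in which the tool goes at most 50 mm and 8.59 degrees, less where a joint would pass 70% of its speed; a pose out of reach is approached as far as the arm can. A call with a gripper value outside its range is refused whole. The fingers move at their own pace and stop on an object; "force" is the grip in N (left out, the last holds). Time passes only in rows, so rows that repeat a pose let the fingers close. It gives the time, the measured TCP pose, the force, the opening and the grip force at its end, in the units of the state.
- robot.read_state(): the state, without advancing time (a new reading comes with each control period).
- robot.read_camera(name): name is "scene" or "top" or "wrist"; returns the picture (384x512x3 uint8, blue, green, red); there is no depth.
- robot.calibration(name): a dict with "vertical_fov" (degrees; the focal length in pixels is half the picture's height over the tangent of half this angle, whatever the lens; pixels are square), "cx", "cy" (the principal point, pixels), "rvec" (rotation vector, rad) and "tvec" (3), from world to camera coordinates, as OpenCV has them. Camera axes: x right, y down, z forward; pixel columns grow to the right and rows downward; lengths in m; the calibration is good to about 2 mm. A picture is of the moment at which its call begins: read the wrist's pose just before it. calibration takes no time and is no camera call; for the wrist camera it gives the pose at the moment of the call.
- robot.close_job(): hands the job in; it is judged then, once.
Trained networks look in the newest picture that a camera, given by its name, has taken for a name from the list of things; names that differ only in an ending like _2 or _b are one class to them, and where a whole thing is asked for, a point or a joint stands for the part that bears it (a point fixed in the world has none). Each returns a list of dicts, best first, with "conf" (0 to 1); they miss things now and then, are a little off and sometimes report something else, mostly with a low value. They report only what shows in the picture. A call takes as long as a camera call. They do not tell look-alikes from the thing itself.
- robot.recognise(camera, query): "centre" ([x, y, z] in m, in world coordinates, good to about 4 mm: the middle of the surface that is visible of it).
- robot.regions_of(camera, query): "pixels" (384x512 bool, what is visible of it).
- robot.landmark_of(camera, query): "centre" ([x, y, z] in m, in world coordinates, good to about 4 mm: a listed point, or the origin of a listed thing).
The state is a dict: "t": time; "q": joint angles; "dq": joint speeds; "joint_torque": joint torques, N m; "tool_pos": TCP position; "orientation": TCP orientation; "force": force on the tool from outside, world axes, zero at the start; "wrist_torque": the same for the moment, N m; "opening": finger opening in m; "gripper_force": force on a finger pad.
Only numpy, scipy, OpenCV 4.12 (cv2) and the standard library are available. Lean on these libraries where they do the work, as an engineer would, in place of code of your own. Each camera call takes 0.05 s, during which the arm holds its last target. There are 200 camera calls.

## Working session

There is one attempt and no reset: what is moved stays moved. The work goes in short steps, Python scripts to look and compute and a tool call to move; the robot and the scene stay as the last step left them, time stands still between calls to the robot, and variables do not carry over. Pictures are saved under pics/ and viewed, at most 10 in all, crops included, and the job is handed in when it is done.

Besides the shell and the picture viewer there is one more tool, called after "Request:" in YAML: its name, and indented under it one key for each argument. play_rows: Moves the arm, as the interface text tells. Its arguments: {"type":"object","properties":{"increments":{"type":"string"},"force":{"type":"number"}},"required":["increments"]}

```bash
mkdir -p pics
cat > h.py <<'E'
import numpy as np,cv2
from plant import robot
def cal(n):
    c=robot.calibration(n);f=192/np.tan(np.radians(c["vertical_fov"])/2)
    K=np.array([[f,0,c["cx"]],[0,f,c["cy"]],[0,0,1]]);return K,np.array(c["rvec"],float),np.array(c["tvec"],float)
def proj(n,p):
    K,r,t=cal(n);return cv2.projectPoints(np.array(p,float).reshape(-1,3),r,t,K,None)[0].reshape(-1,2)
def ray(n,u,v):
    K,r,t=cal(n);R=cv2.Rodrigues(r)[0];d=R.T@np.linalg.inv(K)@np.array([u,v,1.]);return -R.T@t,d/np.linalg.norm(d)
def atz(n,u,v,z):
    o,d=ray(n,u,v);return o+d*(z-o[2])/d[2]
E
python3 - <<'E'
from h import *
a=robot.read_camera("scene");b=robot.read_camera("top")
cv2.imwrite("pics/s.png",a);cv2.imwrite("pics/t.png",b)
for c in("scene","top"):
  o,_=ray(c,256,192);print(c,"campos",o.round(3))
  for q in["keeper_hook","under_keeper","under_tip","tea_basket","strainer_foot","mug_mouth","tea_mug"]:
    print(q,[(np.round(x["centre"],3).tolist(),round(x["conf"],2),proj(c,x["centre"])[0].astype(int).tolist()) for x in robot.landmark_of(c,q)])
print(robot.read_state())
E
```

```text
scene campos [ 0.047 -0.983  0.835]
keeper_hook [([0.488, -0.393, -0.001], 0.96, [300, 298])]
under_keeper [([0.457, -0.32, 0.004], 0.9, [278, 284])]
under_tip [([0.488, -0.393, 0.001], 0.6, [300, 298]), ([0.463, -0.329, 0.048], 0.58, [281, 275]), ([0.443, 0.313, -0.001], 0.31, [199, 187])]
tea_basket [([0.435, -0.553, 0.06], 0.88, [320, 336]), ([0.46, -0.33, 0.109], 0.85, [281, 260]), ([0.648, -0.401, 0.055], 0.62, [349, 267])]
strainer_foot [([0.431, -0.549, 0.0], 0.95, [316, 350]), ([0.642, -0.403, -0.001], 0.86, [345, 282]), ([0.464, -0.329, 0.052], 0.79, [282, 274])]
mug_mouth [([0.454, -0.038, 0.092], 0.73, [235, 211]), ([0.46, -0.328, 0.108], 0.33, [281, 260])]
tea_mug [([0.449, -0.055, 0.002], 0.89, [237, 235]), ([0.459, -0.318, 0.003], 0.21, [278, 284])]
top campos [ 0.48  -0.032  1.332]
keeper_hook []
under_keeper [([0.438, 0.48, -0.003], 0.67, [118, 217])]
under_tip []
tea_basket [([0.433, -0.551, 0.051], 0.75, [403, 220]), ([0.456, -0.327, 0.11], 0.73, [344, 214]), ([0.641, -0.402, 0.053], 0.72, [361, 162])]
strainer_foot [([0.432, -0.554, 0.005], 0.9, [399, 220]), ([0.64
[... 200 characters left out ...]
, -0.006], 0.71, [119, 217])]
{'t': 0.8, 'q': array([ 1.13461432e+00,  1.30369660e-01,  1.48816925e+00, -1.81142973e-05,
        1.52300297e+00, -8.53933329e-02]), 'dq': array([ 0.00061045,  0.00053267, -0.00122586, -0.00094144,  0.00098208,
       -0.00102009]), 'joint_torque': array([-4.36469463e-04, -5.59668303e+01, -4.92050493e+01,  7.68763712e-02,
        2.20197887e-02, -5.26184920e-05]), 'tool_pos': array([0.20617326, 0.56348597, 0.21867027]), 'orientation': array([5.48190057e-01, 3.09336386e+00, 6.97281586e-05]), 'force': array([-0.32784915, -0.10302657, -0.66492118]), 'wrist_torque': array([ 0.01122898, -0.00799292,  0.00499955]), 'gripper_force': 0.0, 'opening': 0.0931704580354758}
```

View pics/s.png

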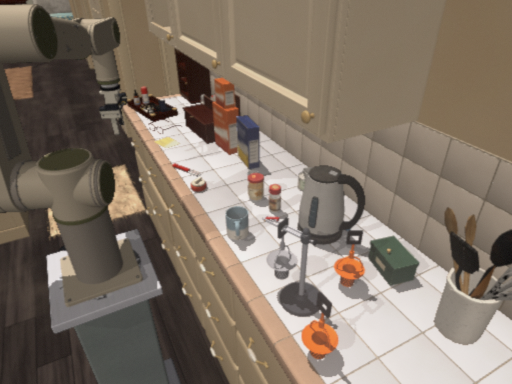

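View pics/t.png

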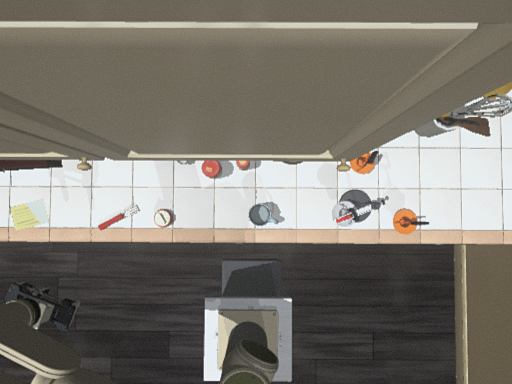

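Run:
```python
from h import *
a=cv2.imread("pics/s.png");b=cv2.imread("pics/t.png")
A=cv2.resize(a[200:360,220:380],(600,600),interpolation=cv2.INTER_CUBIC)
B=cv2.resize(b[180:240,325:395][:, :],(700,600),interpolation=cv2.INTER_CUBIC)
B=cv2.resize(B,(400,343));A=cv2.resize(A,(400,400));C=np.zeros((400,800,3),np.uint8);C[:,:400]=A;C[:343,400:]=B
cv2.imwrite("pics/c.png",C)
for c in("scene","top"):
  for q in["honey_jar","timer","spice","egg_cup","peeler"]:
    print(q,[(np.round(x["centre"],3).tolist(),round(x["conf"],2)) for x in robot.landmark_of(c,q)][:2])
```

```text
honey_jar [([0.616, 0.13, -0.002], 0.75)]
timer [([0.443, 0.314, 0.001], 0.63)]
spice [([0.638, 0.021, -0.002], 0.71)]
egg_cup [([0.658, 0.241, -0.005], 0.48)]
peeler [([0.441, 0.479, 0.001], 0.48)]
honey_jar [([0.613, 0.131, -0.0], 0.82), ([0.439, 0.48, -0.001], 0.31)]
timer [([0.442, 0.31, -0.0], 0.79), ([0.46, -0.324, 0.048], 0.4)]
spice [([0.449, -0.053, 0.003], 0.7), ([0.638, 0.022, -0.003], 0.57)]
egg_cup [([0.659, 0.239, -0.002], 0.4)]
peeler [([0.613, 0.128, 0.002], 0.64), ([0.438, 0.48, -0.003], 0.63)]
```

View pics/c.png

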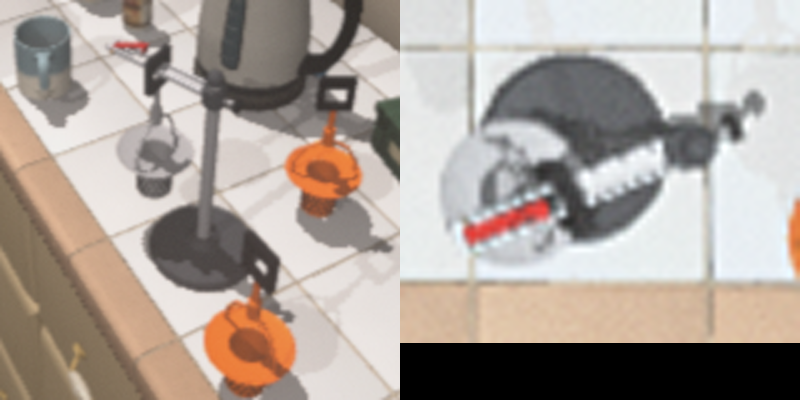

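Candidates: a steel basket hanging on the hook at scene (281,260), and two orange look-alike baskets at (320,336) and (349,267). I choose the steel one. The crop shows it on the arm, with the red keeper beyond its handle towards the tip (scene ~(275,222)). The mug is at (237,222).

Next I move up and over, turning to line up with the arm.

Request:
play_rows:
  increments: "-194 -176 -120 34 0.3;-388 -352 -170 68 0.3;-388 -352 -170 100 0.3;-388 -352 -170 136 0.3;-388 -352 -170 136 0.3;-388 -352 -170 136 0.3;-388 -352 -170 136 0.3;-388 -352 -170 136 0.3;-388 -352 -170 136 0.3;-388 -352 -170 136 0.3;-388 -352 -170 136 0.3;-388 -352 -170 136 0.3;-460 -550 -170 136 0.3;-544 -752 -170 136 0.3;-544 -752 -170 136 0.3;-544 -752 -170 136 0.3;-544 -752 -170 136 0.3;-544 -752 -170 136 0.3;-544 -752 -170 136 0.3;-544 -752 -170 136 0.3"

```text
t: 3.3
tool_pos: [0.4575, -0.3025, 0.3889]
orientation: [3.073, 0.65, 0.001]
force: [1.4, 1.0, -0.2]
opening: 0.0327
gripper_force: 0.0
```

Run:
```python
from h import *
s=robot.read_state();print(s["tool_pos"],s["orientation"],s["t"])
w=robot.read_camera("wrist");cv2.imwrite("pics/w.png",w)
print("cam",ray("wrist",256,192))
for q in["keeper_hook","under_keeper","under_tip","tea_basket","keeper_tongue","basket_handle","hook_bar"]:
  for fn in("landmark_of","recognise"):
   try: print(fn,q,[(np.round(x["centre"],4).tolist(),round(x["conf"],2),proj("wrist",x["centre"])[0].astype(int).tolist()) for x in getattr(robot,fn)("wrist",q)][:3])
   except Exception as e: print(q,str(e)[:80])
```

```text
[ 0.45749851 -0.30248182  0.38887458] [3.07312604e+00 6.50058162e-01 8.43753812e-04] 3.3
cam (array([ 0.53428389, -0.27584101,  0.55225902]), array([-0.28453132, -0.12029906, -0.95108888]))
landmark_of keeper_hook [([0.4875, -0.3927, 0.0003], 0.67, [305, 148])]
recognise keeper_hook [([0.5042, -0.3908, 0.0143], 0.78, [310, 142])]
landmark_of under_keeper []
recognise under_keeper [([0.5045, -0.3883, 0.0152], 0.63, [310, 142])]
landmark_of under_tip []
recognise under_tip [([0.4986, -0.3859, 0.0151], 0.71, [307, 145])]
landmark_of tea_basket [([0.6462, -0.4004, 0.0565], 0.97, [362, 69]), ([0.4626, -0.3259, 0.1053], 0.95, [273, 159]), ([0.4318, -0.5506, 0.0534], 0.85, [373, 217])]
recognise tea_basket [([0.4692, -0.3234, 0.1054], 0.95, [273, 155]), ([0.4325, -0.5545, 0.0559], 0.76, [376, 218]), ([0.6458, -0.4013, 0.0563], 0.62, [362, 69])]
keeper_tongue it knows: egg_cup, honey_jar, keeper_hook, mug_mouth, peeler, spice, strainer_fo
keeper_tongue it knows: egg_cup, honey_jar, keeper_hook, mug_mouth, peeler, spice, strainer_fo
basket_handle it knows: egg_cup, honey_jar, keeper_hook, mug_mouth, peeler, spice, strainer_fo
basket_handle it knows: egg_cup, honey_jar, keeper_hook, mug_mouth, peeler, spice, strainer_fo
hook_bar it knows: egg_cup, honey_jar, keeper_hook, mug_mouth, peeler, spice, strainer_fo
hook_bar it knows: egg_cup, honey_jar, keeper_hook, mug_mouth, peeler, spice, strainer_fo
```

View pics/w.png

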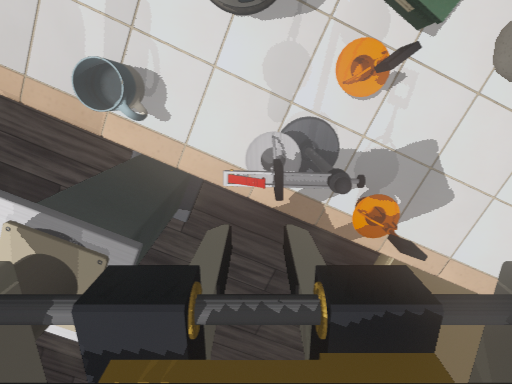

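The wrist view shows the arm along the image rows, from its tip (~(225,180)) to the post (~(342,181)). The red tongue is at (228–266,181) and the black handle at (279,180). A crop will give me subpixel picks.

Run:
```python
from h import *
w=cv2.imread("pics/w.png")
C=cv2.resize(w[130:220,215:375],(800,450),interpolation=cv2.INTER_CUBIC)
cv2.imwrite("pics/wc.png",C)
for n,f in(("wrist","w"),("scene","s"),("top","t")):
  m=cv2.imread(f"pics/{f}.png").astype(int);x0={"wrist":(215,160,300,200),"scene":(265,205,300,250),"top":(325,200,360,225)}[n]
  s=m[x0[1]:x0[3],x0[0]:x0[2]];r=(s[...,2]>130)&(s[...,1]<90)&(s[...,0]<90)
  v,u=np.nonzero(r);u=u+x0[0];v=v+x0[1];print(n,len(u),u.min() if len(u) else 0,u.max(),v.min(),v.max(),u.mean(),v.mean())
```

```text
wrist 292 229 264 175 187 246.47602739726028 180.67808219178082
scene 15 267 278 217 220 273.4 218.13333333333333
top 31 337 350 215 221 343.7741935483871 218.06451612903226
```

View pics/wc.png

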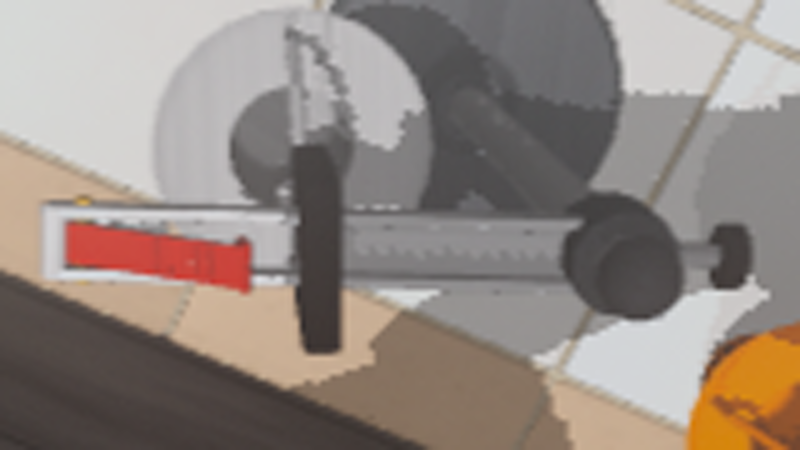

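Run:
```python
from h import *
from scipy.optimize import least_squares
K,r,t=cal("wrist")
P=lambda p:cv2.projectPoints(np.array(p,float),r,t,K,None)[0].reshape(-1,2)
obs=np.array([[223.6,178.2],[231.4,178.2],[265,183],[343,185]])
def pts(x):
  px,py,a,h=x[:4];d=np.array([np.cos(a),np.sin(a),0]);o=np.array([px,py,0])
  return np.array([o+d*.135+[0,0,h],o+d*.125+[0,0,h],o+d*.081+[0,0,h+.017],o+[0,0,.257]])
def f(x): return np.r_[((P(pts(x))-obs)/1.0).ravel(),(x[0]-.488)/.003,(x[1]+.393)/.003,(x[3]-.224)/.01]
s=least_squares(f,[.488,-.393,np.radians(114),.224],x_scale=[.01,.01,.1,.01])
x=s.x;C=np.linalg.inv(s.jac.T@s.jac);print(x,np.degrees(x[2]),np.sqrt(np.diag(C)),s.fun.round(2))
for n in("top","scene"):
  p=pts(x);print(n,proj(n,p).round(1).tolist())
# handle: distance along arm
d=np.array([np.cos(x[2]),np.sin(x[2]),0])
for rr in(.069,.072,.075): print(rr,P(np.array([[x[0],x[1],x[3]+.014]])+d*rr))
st=robot.read_state();R=cv2.Rodrigues(st["orientation"])[0];print(R.round(4),K[0,0])
g=np.array([x[0],x[1],0])+d*.072; e=g-st["tool_pos"];print("grasp",g,"tool disp mm",(R.T@e*1000).round(1))
```

```text
[ 0.49175583 -0.3866476   2.01578758  0.213519  ] 115.49612072389787 [0.00095574 0.00071073 0.01603399 0.00574437] [-1.17  0.63 -0.79  0.43  2.11 -1.5   0.28  1.3   1.25  2.12 -1.05]
top [[332.0, 222.3], [334.9, 220.9], [349.1, 215.0], [375.9, 203.6]]
scene [[262.3, 220.5], [265.3, 221.8], [278.8, 222.6], [306.0, 225.9]]
0.069 [[277.24522284 180.5578413 ]]
0.072 [[274.68861908 180.6212925 ]]
0.075 [[272.13234123 180.68473562]]
[[ 9.135e-01  4.069e-01  1.000e-03]
 [ 4.069e-01 -9.135e-01 -6.000e-04]
 [ 7.000e-04  1.000e-03 -1.000e+00]] 289.81745655400135
grasp [ 0.46076343 -0.32165936  0.        ] tool disp mm [ -7.2  21.3 389.4]
```

Run:
```python
from h import *
from scipy.optimize import least_squares
k={n:cal(n) for n in("wrist","top","scene")}
P=lambda n,p:cv2.projectPoints(np.array(p,float).reshape(-1,3),k[n][1],k[n][2],k[n][0],None)[0].reshape(-1,2)
obs=np.array([[223.6,178.2],[231.4,178.2],[265,183],[343,185],[279,180]])
def pts(x):
  px,py,a,h,rr=x[:5];d=np.array([np.cos(a),np.sin(a),0]);o=np.array([px,py,0])
  return np.array([o+d*.135+[0,0,h],o+d*.125+[0,0,h],o+d*.081+[0,0,h+.017],o+[0,0,.257],o+d*rr+[0,0,h+.014]]),o+d*.103+[0,0,h+.0085],o
def f(x):
  p,m,o=pts(x); # x[5:7] wrist camera shift error
  sh=np.r_[x[5:7],0]
  return np.r_[(P("wrist",p+sh)-obs).ravel(),(P("top",m)-[343.8,218.1])[0]/.7,(P("scene",m)-[273.4,218.1])[0]/1.,(x[0]-.4878)/.002,(x[1]+.393)/.002,(x[3]-.224)/.02,x[5:7]/.002,(x[4]-.072)/.002]
s=least_squares(f,[.488,-.393,np.radians(114),.224,.072,0,0],x_scale=[.01,.01,.1,.01,.01,.01,.01])
x=s.x;C=np.linalg.inv(s.jac.T@s.jac);print(x.round(4),np.degrees(x[2]),np.sqrt(np.diag(C)).round(4),s.fun.round(2))
```

```text
[ 0.4904 -0.3901  1.9912  0.2247  0.0693  0.0021  0.003 ] 114.08453149645224 [0.0013 0.0012 0.0108 0.0026 0.0011 0.0012 0.0012] [-1.81 -0.04 -1.14 -0.04  3.06 -0.96  0.98  0.84 -0.76  1.31 -0.25 -0.46
 -0.66  1.13  1.3   1.46  0.03  1.06  1.5  -1.33]
```

Request:
play_rows:
  increments: "-6 23 50 0 0.3;-6 23 90 0 0.3;-6 23 114 0 0.3;-6 23 114 0 0.3;-6 23 114 0 0.3"

```text
t: 4.25
tool_pos: [0.4621, -0.3231, 0.2758]
orientation: [3.073, 0.652, 0.001]
force: [-0.1, 0.4, 0.6]
opening: 0.032
gripper_force: 0.0
```

Run:
```python
from h import *
s=robot.read_state();print(s["tool_pos"],s["orientation"],s["t"],s["opening"],s["force"])
w=robot.read_camera("wrist");cv2.imwrite("pics/w2.png",w)
R=cv2.Rodrigues(s["orientation"])[0]
print("tcp px",proj("wrist",[s["tool_pos"]+R@np.array(p) for p in([0,0,0],[0,.016,0],[0,-.016,0],[0,0,.03])]).round(1).tolist())
print("cam",ray("wrist",256,192))
```

```text
[ 0.46208293 -0.32308937  0.27578641] [3.07264290e+00 6.52188373e-01 6.98717469e-04] 4.25 0.032044024815137934 [-0.09100849  0.36831025  0.62813622]
tcp px [[254.4, 237.8], [279.4, 237.8], [229.3, 237.8], [254.7, 219.3]]
cam (array([ 0.53959531, -0.29017916,  0.44320823]), array([-0.27897839, -0.12191203, -0.95252744]))
```

View pics/w2.png

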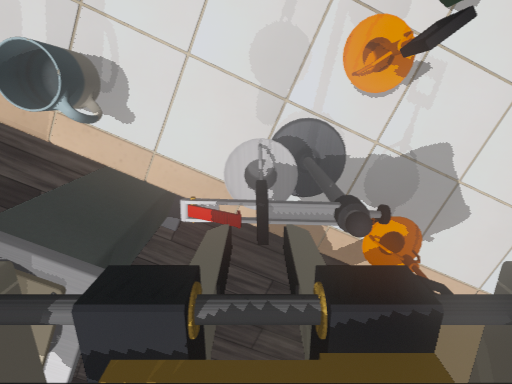

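The handle's top centre is at (262,214) and the finger centre line is at u≈257, so the handle lies about 3 mm towards the post. The arm is parallel to the closing line (rows 211–213). Next: shift and descend, then feel for the arm.

Request:
play_rows:
  increments: "0 3 10 0 0.3;0 3 20 0 0.3;0 3 30 0 0.3;0 3 36 0 0.3;0 3 38 0 0.3;0 3 40 0 0.3;0 3 40 0 0.3"

```text
t: 5.0
tool_pos: [0.463, -0.3268, 0.2349]
orientation: [3.073, 0.65, 0.0]
force: [-0.5, -1.3, 3.1]
opening: 0.0323
gripper_force: 1.4
```

Request:
play_rows:
  increments: "0 0 1 0 0.3;0 0 2 0 0.3;0 0 2 0 0.3;0 0 2 0 0.3"

```text
t: 5.4
tool_pos: [0.4631, -0.3267, 0.2329]
orientation: [3.073, 0.65, 0.001]
force: [-0.3, -2.8, 3.0]
opening: 0.0326
gripper_force: 1.7
```

Request:
play_rows:
  increments: "0 0 1 0 0.3;0 0 2 0 0.3;0 0 2 0 0.3;0 0 2 0 0.3"

```text
t: 5.8
tool_pos: [0.4632, -0.3268, 0.2312]
orientation: [3.073, 0.65, 0.001]
force: [0.7, -1.8, 6.4]
opening: 0.0322
gripper_force: 3.0
```

Request:
play_rows:
  increments: "0 0 0.5 0 0.3;0 0 1 0 0.3;0 0 1 0 0.3"

```text
t: 6.1
tool_pos: [0.4632, -0.3267, 0.2311]
orientation: [3.072, 0.65, 0.001]
force: [-1.8, -0.9, 10.9]
opening: 0.0325
gripper_force: 5.5
```

Contact with the arm at z≈0.231. I ease off half a millimetre and close.

Request:
play_rows:
  increments: "0 0 -0.5 0 0.3;0 0 -0.5 0 0.5;0 0 -0.5 0 0.7;0 0 -0.5 0 0.8;0 0 -0.5 0 0.9;0 0 -0.5 0 0.9;0 0 -0.5 0 0.9;0 0 -0.5 0 0.9"
  force: 15

```text
t: 6.9
tool_pos: [0.4634, -0.3262, 0.2311]
orientation: [3.073, 0.651, 0.002]
force: [-0.0, 1.0, 9.6]
opening: 0.0085
gripper_force: 21.4
```

Request:
play_rows:
  increments: "0 -1 0 0 0.9;0 -2 0 0 0.9;0 -4 0 0 0.9;0 -5 0 0 0.9;0 -5 0 0 0.9"

```text
t: 7.4
tool_pos: [0.4631, -0.3256, 0.2325]
orientation: [3.065, 0.647, 0.007]
force: [7.7, -16.6, 4.9]
opening: 0.0089
gripper_force: 32.5
```

Blocked: the front finger evidently slid off behind the tongue's end while closing. I back off, release, lift, and regrip nearer the keeper's end, so that the back finger brings the handle up.

Request:
play_rows:
  increments: "0 3 0 0 0.9;0 6 0 0 0.9;0 8 0 0 0.9;0 8 0 0 0.9;0 8 0 0 0.9"

```text
t: 7.9
tool_pos: [0.4644, -0.328, 0.231]
orientation: [-3.072, -0.651, -0.001]
force: [-2.6, 4.9, 11.2]
opening: 0.0088
gripper_force: 20.0
```

Request:
play_rows:
  increments: "0 0 -1 0 0.7;0 0 -1 0 0.6;0 0 -1 0 0.6;0 0 -10 0 0.6;0 0 -25 0 0.6;0 0 -25 0 0.6"

```text
t: 8.5
tool_pos: [0.4646, -0.3293, 0.257]
orientation: [3.073, 0.651, 0.002]
force: [-0.7, 0.3, 0.4]
opening: 0.0184
gripper_force: 0.0
```

Run:
```python
from h import *
s=robot.read_state();print(s["tool_pos"],s["orientation"],s["t"],s["opening"],s["force"])
w=robot.read_camera("wrist");cv2.imwrite("pics/w3.png",cv2.resize(w[150:300,150:400],(800,480),interpolation=cv2.INTER_CUBIC))
R=cv2.Rodrigues(s["orientation"])[0]
K,r,t=cal("wrist")
for z in(.231,.245,.256): print(z,proj("wrist",[s["tool_pos"]+R@np.array([0,y,s["tool_pos"][2]-z]) for y in(-.01,0,.01)]).round(1).tolist())
```

```text
[ 0.46458643 -0.32928735  0.25698039] [3.07252813e+00 6.50669628e-01 1.77168723e-03] 8.5 0.018445351281225507 [-0.67054274  0.25038707  0.39666973]
0.231 [[242.1, 222.3], [256.1, 222.3], [270.1, 222.3]]
0.245 [[241.0, 230.8], [256.0, 230.8], [270.9, 230.8]]
0.256 [[240.1, 238.4], [255.9, 238.4], [271.7, 238.4]]
```

View pics/w3.png

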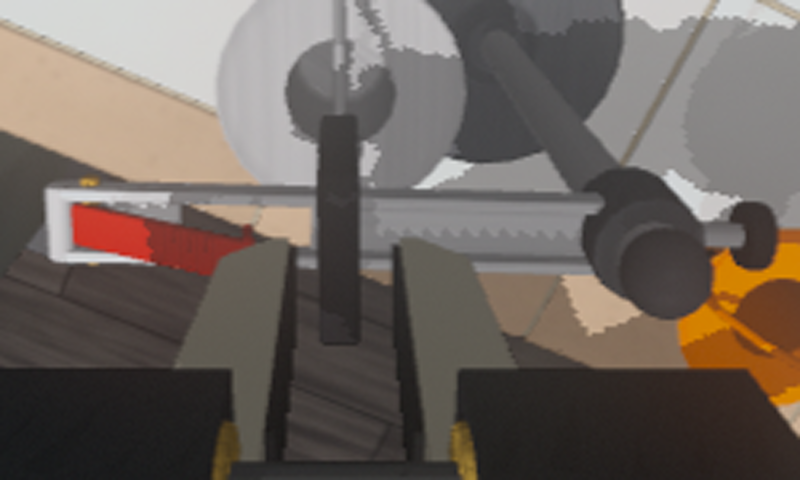

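```bash
cat > fit.py <<'E'
from h import *
from scipy.optimize import least_squares
K,r3,t3=cal("wrist")
# camera pose relative to tool (from current reading)
s=robot.read_state();R=cv2.Rodrigues(s["orientation"])[0];Rc=cv2.Rodrigues(r3)[0]
A=Rc@R; b=Rc@s["tool_pos"]+t3   # Xc=A*Xt+b
poses=[([.45749851,-.30248182,.38887458],[3.07312604,.650058162,.00084]),([.46208293,-.32308937,.27578641],[3.0726429,.652188,.0007]),(s["tool_pos"],s["orientation"])]
nan=np.nan # tip, pin, tongue end, post top, 
obs=np.array([[[223.6,178.2],[231.4,178.2],[265,183],[343,185]],
 [[182,211],[nan,nan],[241,219],[354,216]],
 [[164.7,220],[177.5,219.7],[229,nan],[357.8,235]]])
def P(i,p,dt):
  T,o=poses[i];Ro=cv2.Rodrigues(np.array(o,float))[0];Xt=(p-np.array(T))@Ro;Xc=Xt@A.T+b+dt;return (Xc/Xc[:,2:])@K.T[:,:2]
def pts(x):
  px,py,a,h,e=x[:5];d=np.array([np.cos(a),np.sin(a),0]);o=np.array([px,py,0])
  return np.array([o+d*.135+[0,0,h],o+d*.125+[0,0,h],o+d*.081+[0,0,h+e],o+[0,0,.257]])
def f(x):
  q=np.array([P(i,pts(x),x[5:8]) for i in range(3)])-obs;q=q.ravel();q=q[~np.isnan(q)]
  return np.r_[q,(x[0]-.488)/.003,(x[1]+.393)/.003,x[5:8]/.002,(x[4]-.017)/.001]
s_=least_squares(f,[.488,-.393,2,.224,.017,0,0,0],x_scale=.01);x=s_.x
C=np.linalg.inv(s_.jac.T@s_.jac);print(x.round(4),np.degrees(x[2]));print(np.sqrt(np.diag(C)).round(4));print(s_.fun.round(1))
d=np.array([np.cos(x[2]),np.sin(x[2])]);print("tcp r",(s["tool_pos"][:2]-x[:2])@d,"lat",np.cross(d,s["tool_pos"][:2]-x[:2]))
E
python3 -W ignore fit.py
```

```text
[ 4.9140e-01 -3.8890e-01  2.0442e+00  2.1910e-01  1.9000e-02 -1.1000e-03
 -3.1000e-03  2.8000e-03] 117.12370580404762
[0.0017 0.0017 0.009  0.0025 0.0009 0.0017 0.0016 0.0013]
[-2.8  1.8 -2.4  1.4  0.6 -1.1 -2.1 -2.4 -2.4  0.1  1.9 -2.4  2.4  5.1
 -0.   0.2  0.  -0.1  3.5 -1.3 -1.9  1.1  1.4 -0.5 -1.5  1.4  2. ]
tcp r 0.06545892637616167 lat -0.003218371049494479
```

The black handle is between the fingers at crop (338,230) and the raised tongue's end is at crop (253,250), just ahead of the front finger (crop (275,245)). So the regrip centre should be about 8 mm further along. I open wider, shift, and press down again.

Request:
play_rows:
  increments: "0 0 0 0 0.3;0 -4 0 0 0.3;0 -8 0 0 0.3;0 -8 8 0 0.3;0 -8 14 0 0.3;0 -8 18 0 0.3;0 -8 20 0 0.3;0 -8 22 0 0.3;0 -8 22 0 0.3"

```text
t: 9.45
tool_pos: [0.4611, -0.3223, 0.2333]
orientation: [3.073, 0.65, 0.001]
force: [-0.4, -2.9, 4.1]
opening: 0.0323
gripper_force: 1.9
```

Request:
play_rows:
  increments: "0 0 1 0 0.3;0 0 2 0 0.3;0 0 2.5 0 0.3;0 0 2.5 0 0.3;0 0 2.5 0 0.3"

```text
t: 9.95
tool_pos: [0.4611, -0.3223, 0.2312]
orientation: [3.073, 0.65, 0.001]
force: [0.3, -3.4, 5.2]
opening: 0.033
gripper_force: 2.8
```

Request:
play_rows:
  increments: "0 0 0.5 0 0.4;0 0 0.7 0 0.5;0 0 0.7 0 0.6;0 0 0.7 0 0.7;0 0 0.7 0 0.8;0 0 0.7 0 0.9;0 0 0.7 0 0.9;0 0 0.7 0 0.9"
  force: 15

```text
t: 10.75
tool_pos: [0.4613, -0.3215, 0.2311]
orientation: [3.073, 0.651, 0.002]
force: [-0.8, 1.5, 9.9]
opening: 0.0091
gripper_force: 19.8
```

Run:
```python
from h import *
w=robot.read_camera("wrist");cv2.imwrite("pics/w4.png",cv2.resize(w[150:300,150:400],(800,480),interpolation=cv2.INTER_CUBIC))
```

View pics/w4.png

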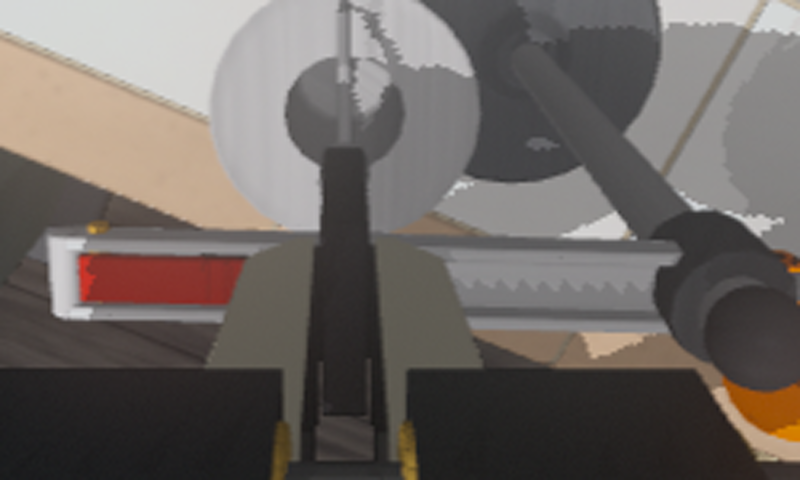

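The red tongue now lies flat (crop (80–245,280)), held under the front finger, and the handle is gripped. I draw gently.

Request:
play_rows:
  increments: "0 -1 0 0 0.9;0 -2 0 0 0.9;0 -3 0 0 0.9;0 -4 0 0 0.9;0 -4 0 0 0.9"

```text
t: 11.3
tool_pos: [0.4601, -0.3192, 0.2311]
orientation: [3.071, 0.65, 0.003]
force: [2.2, -4.2, 6.3]
opening: 0.0093
gripper_force: 20.9
```

Request:
play_rows:
  increments: "0 -1 0 0 0.9;0 -2 0 0 0.9;0 -3 0 0 0.9;0 -4 0 0 0.9;0 -5 0 0 0.9"

```text
t: 11.8
tool_pos: [0.458, -0.3148, 0.2311]
orientation: [3.071, 0.649, 0.003]
force: [2.6, -6.4, 6.1]
opening: 0.009
gripper_force: 21.2
```

Request:
play_rows:
  increments: "0 -1 0 0 0.9;0 -2 0 0 0.9;0 -3 0 0 0.9;0 -4 0 0 0.9;0 -5 0 0 0.9;0 -6 0 0 0.9;0 -7 0 0 0.9;0 -8 0 0 0.9;0 -9 0 0 0.9;0 -10 0 0 0.9"

```text
t: 12.8
tool_pos: [0.454, -0.3056, 0.2312]
orientation: [3.071, 0.649, 0.003]
force: [1.1, -5.3, 6.3]
opening: 0.0086
gripper_force: 20.8
```

Request:
play_rows:
  increments: "0 -1 0 0 0.9;0 -2 0 0 0.9;0 -3 0 0 0.9;0 -4 0 0 0.9;0 -5 0 0 0.9;0 -6 0 0 0.9;0 -7 0 0 0.9;0 -8 0 0 0.9;0 -9 0 0 0.9;0 -10 0 0 0.9;0 -11 0 0 0.9;0 -12 0 0 0.9;0 -13 0 0 0.9;0 -14 0 0 0.9;0 -15 0 0 0.9"

```text
t: 14.3
tool_pos: [0.448, -0.292, 0.2312]
orientation: [3.07, 0.649, 0.003]
force: [1.9, -5.7, 7.2]
opening: 0.0086
gripper_force: 18.5
```

Request:
play_rows:
  increments: "0 -1.5 0 0 0.9;0 -3 0 0 0.9;0 -4.5 0 0 0.9;0 -6 0 0 0.9;0 -7.5 0 0 0.9;0 -9 0 0 0.9;0 -10.5 0 0 0.9;0 -12 0 0 0.9;0 -13.5 0 0 0.9;0 -15 0 0 0.9"

```text
t: 15.3
tool_pos: [0.4423, -0.2789, 0.2322]
orientation: [3.069, 0.649, 0.005]
force: [2.0, -6.0, 10.8]
opening: 0.0083
gripper_force: 17.3
```

Request:
play_rows:
  increments: "0 -1 -0.7 0 0.9;0 -2.5 -1 0 0.9;0 -4 -1 0 0.9;0 -5.5 -1 0 0.9;0 -7 -1 0 0.9;0 -8.5 -1 0 0.9;0 -10 -1 0 0.9"

```text
t: 16.0
tool_pos: [0.4371, -0.2678, 0.2311]
orientation: [-3.073, -0.651, -0.001]
force: [1.5, -2.6, 5.0]
opening: 0.0087
gripper_force: 16.6
```

Request:
play_rows:
  increments: "0 -2 -1 0 0.9;0 -4 -2 0 0.9;0 -7 -3 0 0.9;0 -10 -3 0 0.9;0 -14 -3 0 0.9;0 -18 -3 0 0.9;0 -22 -3 0 0.9;0 -26 -3 0 0.9;0 -30 -3 0 0.9;0 -30 -3 0 0.9"

```text
t: 17.0
tool_pos: [0.4248, -0.2401, 0.234]
orientation: [3.073, 0.651, 0.0]
force: [0.5, -0.0, -2.5]
opening: 0.0087
gripper_force: 15.0
```

Run:
```python
from h import *
s=robot.read_state();R=cv2.Rodrigues(s["orientation"])[0]
w=robot.read_camera("wrist");cv2.imwrite("pics/w5.png",w);print(s["tool_pos"],s["orientation"],s["force"])
print("tcp px",proj("wrist",[s["tool_pos"]+R@np.array([0,0,a]) for a in(0,.05,.1,.14,.18)]).round().tolist())
for c in("wrist","scene","top"):
  if c!="wrist": a=robot.read_camera(c);cv2.imwrite(f"pics/{c}5.png",a)
  for q in["tea_basket","strainer_foot","mug_mouth","tea_mug"]:
    print(c,q,[(np.round(x["centre"],4).tolist(),round(x["conf"],2)) for x in robot.landmark_of(c,q)][:4])
```

```text
[ 0.42478125 -0.2401358   0.23403352] [3.07334994e+00 6.51064244e-01 2.85598635e-04] [ 0.46215677 -0.02162182 -2.45223603]
tcp px [[255.0, 238.0], [256.0, 210.0], [256.0, 191.0], [256.0, 180.0], [256.0, 171.0]]
wrist tea_basket [([0.4316, -0.5516, 0.0556], 0.66), ([0.4267, -0.2408, 0.1078], 0.65), ([0.6472, -0.4016, 0.0553], 0.65)]
wrist strainer_foot [([0.646, -0.4086, -0.0012], 0.77), ([0.4219, -0.2376, 0.1054], 0.71), ([0.433, -0.5532, -0.0023], 0.65), ([0.4192, -0.2446, 0.0528], 0.58)]
wrist mug_mouth [([0.4597, -0.0391, 0.0919], 0.74)]
wrist tea_mug [([0.4483, -0.0575, 0.0027], 0.79)]
scene tea_basket [([0.4358, -0.5542, 0.0602], 0.89), ([0.6447, -0.3991, 0.0546], 0.85), ([0.4224, -0.239, 0.1117], 0.57), ([0.4567, -0.3193, 0.0007], 0.45)]
scene strainer_foot [([0.4329, -0.5515, -0.0008], 0.74), ([0.4273, -0.243, 0.0487], 0.64), ([0.6447, -0.3991, 0.0004], 0.6)]
scene mug_mouth [([0.4523, -0.0391, 0.0936], 0.66)]
scene tea_mug [([0.4499, -0.0565, -0.0001], 0.94)]
top tea_basket [([0.6427, -0.3966, 0.0523], 0.81), ([0.4368, -0.5521, 0.0549], 0.63), ([0.4178, -0.2424, 0.1104], 0.5)]
top strainer_foot [([0.455, -0.0406, 0.0929], 0.66), ([0.4188, -0.2368, 0.0496], 0.56), ([0.6466, -0.3992, -0.0001], 0.51)]
top mug_mouth [([0.4545, -0.0422, 0.0921], 0.57)]
top tea_mug []
```

View pics/w5.png

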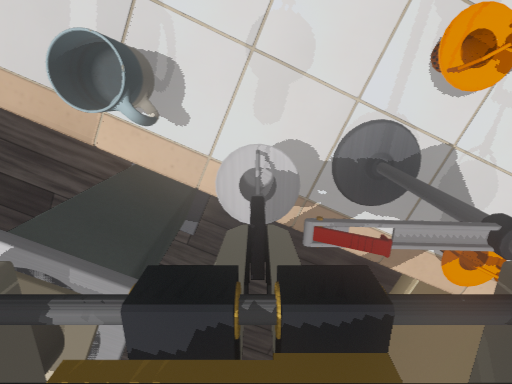

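The basket is off the arm, held with collar centre at (258,185), and the arm and keeper are behind it on the right. The mug mouth is at (88,70). Now I lift and carry it over.

Request:
play_rows:
  increments: "0 -5 -20 0 0.9;0 -10 -45 0 0.9;0 -15 -70 0 0.9;10 -25 -80 0 0.9;25 -45 -80 0 0.9;40 -70 -80 0 0.9;57 -95 -80 0 0.9;74 -120 -80 0 0.9;88 -142 -80 0 0.9;100 -160 -80 0 0.9;108 -171 -80 0 0.9;108 -171 -80 0 0.9;108 -171 -80 0 0.9;108 -171 -80 0 0.9"

```text
t: 19.15
tool_pos: [0.4542, -0.0409, 0.3136]
orientation: [3.074, 0.65, -0.001]
force: [-0.3, 0.0, -1.7]
opening: 0.0088
gripper_force: 15.0
```

Run:
```python
from h import *
s=robot.read_state();print(s["tool_pos"],s["force"],s["opening"],s["t"])
for c in("wrist","scene","top"):
  a=robot.read_camera(c);cv2.imwrite(f"pics/{c}6.png",a)
  for q in["tea_basket","strainer_foot","mug_mouth","tea_mug"]:
    print(c,q,[(np.round(x["centre"],4).tolist(),round(x["conf"],2)) for x in robot.landmark_of(c,q) if np.hypot(*(x["centre"][:2]-s["tool_pos"][:2]))<.08])
a,b,c=[cv2.imread(f"pics/{k}6.png") for k in("wrist","scene","top")]
C=np.zeros((480,800,3),np.uint8);C[:,:400]=cv2.resize(a[120:300,180:330],(400,480));C[:240,400:]=cv2.resize(b[150:250,180:300],(400,240))
C[240:,400:]=cv2.resize(c[185:245,220:320],(400,240));cv2.imwrite("pics/c6.png",C)
```

```text
[ 0.45422229 -0.04090856  0.31362897] [-0.29721882  0.04564132 -1.67572306] 0.008795445155432464 19.15
wrist tea_basket [([0.4523, -0.0421, 0.1885], 0.65)]
wrist strainer_foot [([0.4517, -0.0456, 0.1338], 0.92)]
wrist mug_mouth []
wrist tea_mug [([0.4483, -0.0541, 0.003], 0.59)]
scene tea_basket [([0.4504, -0.0438, 0.1899], 0.72)]
scene strainer_foot [([0.4513, -0.0418, 0.1295], 0.67)]
scene mug_mouth [([0.456, -0.037, 0.092], 0.84)]
scene tea_mug [([0.4513, -0.0546, 0.0012], 0.93)]
top tea_basket []
top strainer_foot []
top mug_mouth []
top tea_mug []
```

View pics/c6.png

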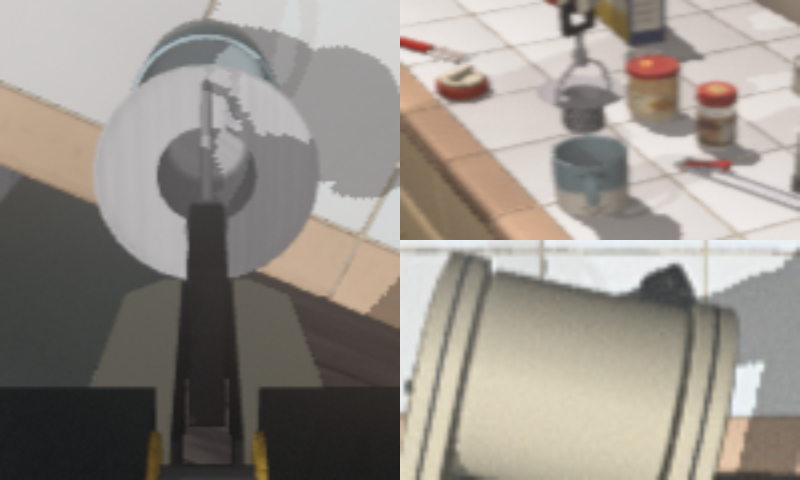

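Run:
```python
from h import *
robot.read_camera("scene")
for q in("tea_basket","tea_mug"):
  for g in robot.regions_of("scene",q)[:4]:
    v,u=np.nonzero(g["pixels"])
    if not(215<u.mean()<255):continue
    print(q,round(g["conf"],2),[(int(k),int(u[v==k].min()),int(u[v==k].max())) for k in range(v.min(),v.max()+1,3)])
for z in(.01,.092,.13,.16,.19): print(z,proj("scene",[[.4514,-.0433,z],[.4542,-.0409,z],[.4548,-.0392,z]]).round(1).tolist())
```

```text
tea_basket 0.74 [(171, 233, 234), (174, 232, 236), (177, 232, 233), (180, 229, 241), (183, 224, 245), (186, 221, 247), (189, 221, 247), (192, 223, 244), (195, 227, 241), (198, 228, 240), (201, 229, 240), (204, 230, 238)]
tea_mug 0.72 [(206, 236, 239), (209, 227, 246), (212, 225, 247), (215, 225, 247), (218, 225, 247), (221, 226, 247), (224, 226, 247), (227, 226, 247), (230, 226, 247), (233, 227, 247), (236, 229, 246), (239, 235, 241)]
0.01 [[236.8, 231.6], [237.2, 230.9], [237.2, 230.6]]
0.092 [[235.8, 212.6], [236.3, 212.0], [236.2, 211.7]]
0.13 [[235.4, 203.4], [235.8, 202.8], [235.8, 202.5]]
0.16 [[235.0, 195.8], [235.5, 195.3], [235.4, 195.0]]
0.19 [[234.6, 188.1], [235.1, 187.6], [235.0, 187.3]]
```

Request:
play_rows:
  increments: "5 -1 0 0 0.9;5 -1 10 0 0.9;5 -1 20 0 0.9;5 -1 32 0 0.9;5 -1 32 0 0.9;5 -1 32 0 0.9"

```text
t: 20.65
tool_pos: [0.458, -0.0375, 0.2812]
orientation: [-3.073, -0.65, 0.002]
force: [-0.3, -0.7, -3.0]
opening: 0.009
gripper_force: 15.0
```

Run:
```python
from h import *
s=robot.read_state();print(s["tool_pos"],s["force"])
a=robot.read_camera("scene")
for q in("tea_basket","tea_mug"):
  for g in robot.regions_of("scene",q)[:4]:
    v,u=np.nonzero(g["pixels"])
    if not(215<u.mean()<255):continue
    print(q,round(g["conf"],2),[(int(k),int(u[v==k].min()),int(u[v==k].max())) for k in range(v.min(),v.max()+1,3)])
for q in("tea_basket","strainer_foot","mug_mouth"):
  print(q,[np.round(x["centre"],4).tolist() for x in robot.landmark_of("scene",q) if abs(x["centre"][1]+.04)<.06])
robot.read_camera("wrist")
for q in("tea_basket","strainer_foot","mug_mouth"):
  print(q,[np.round(x["centre"],4).tolist() for x in robot.landmark_of("wrist",q) if abs(x["centre"][1]+.04)<.06])
```

```text
[ 0.45804703 -0.03749024  0.28118112] [-0.32562488 -0.65867928 -2.98303216]Traceback (most recent call last):
  File "<stdin>", line 8, in <module>
    return umr_minimum(a, axis, None, out, keepdims, initial, where)
ValueError: zero-size array to reduction operation minimum which has no identity
```

Run:
```python
from h import *
a=robot.read_camera("scene")
for q in("tea_basket","tea_mug"):
  for g in robot.regions_of("scene",q)[:4]:
    v,u=np.nonzero(g["pixels"])
    if not(215<u.mean()<255):continue
    print(q,round(g["conf"],2),[(int(k),int(u[v==k].min()),int(u[v==k].max())) for k in range(v.min(),v.max()+1,3) if (v==k).any()])
for q in("tea_basket","strainer_foot","mug_mouth"):
  print(q,[np.round(x["centre"],4).tolist() for x in robot.landmark_of("scene",q) if abs(x["centre"][1]+.04)<.06])
robot.read_camera("wrist")
for q in("tea_basket","strainer_foot","mug_mouth"):
  print(q,[np.round(x["centre"],4).tolist() for x in robot.landmark_of("wrist",q) if abs(x["centre"][1]+.04)<.06])
```

```text
tea_basket 0.81 [(180, 234, 235), (183, 233, 236), (186, 232, 233), (189, 228, 243), (192, 224, 246), (195, 223, 247), (198, 223, 246), (201, 227, 242), (204, 230, 241), (207, 230, 241), (210, 231, 240)]
tea_mug 0.82 [(207, 243, 243), (210, 226, 247), (213, 225, 247), (216, 225, 247), (219, 225, 247), (222, 226, 247), (225, 226, 247), (228, 226, 247), (231, 226, 247), (234, 226, 247), (237, 228, 245), (240, 233, 238)]
tea_basket [[0.4558, -0.0407, 0.1594]]
strainer_foot [[0.4567, -0.0409, 0.0993]]
mug_mouth [[0.4536, -0.0368, 0.0925], [0.4578, -0.0377, 0.1618]]
tea_basket [[0.4565, -0.035, 0.1563]]
strainer_foot [[0.4548, -0.0436, 0.1055]]
mug_mouth []
```

Request:
play_rows:
  increments: "0 0 3 0 0.9;0 0 6 0 0.9;0 0 9 0 0.9;0 0 12 0 0.9;0 0 15 0 0.9;0 0 18 0 0.9;0 0 21 0 0.9;0 0 21 0 0.9"

```text
t: 22.05
tool_pos: [0.4582, -0.0375, 0.2603]
orientation: [-3.073, -0.65, 0.001]
force: [-0.3, -0.2, -2.2]
opening: 0.0086
gripper_force: 15.0
```

No contact with the mug, so I carry on down.

Request:
play_rows:
  increments: "0 0 4 0 0.9;0 0 8 0 0.9;0 0 12 0 0.9;0 0 16 0 0.9;0 0 20 0 0.9;0 0 24 0 0.9;0 0 28 0 0.9;0 0 30 0 0.9;0 0 31 0 0.9"

```text
t: 22.95
tool_pos: [0.4584, -0.0375, 0.2296]
orientation: [-3.073, -0.65, 0.001]
force: [0.6, 0.1, -2.2]
opening: 0.0087
gripper_force: 15.0
```

Request:
play_rows:
  increments: "0 0 1 0 0.9;0 0 2 0 0.9;0 0 3 0 0.9;0 0 4 0 0.9;0 0 5 0 0.9;0 0 5 0 0.9"

```text
t: 23.55
tool_pos: [0.4584, -0.0375, 0.2248]
orientation: [-3.073, -0.651, 0.0]
force: [0.5, 0.1, -1.6]
opening: 0.009
gripper_force: 15.0
```

Request:
play_rows:
  increments: "0 0 1 0 0.9;0 0 2 0 0.9;0 0 3 0 0.9;0 0 3 0 0.9"

```text
t: 23.95
tool_pos: [0.4584, -0.0375, 0.2217]
orientation: [-3.073, -0.651, 0.0]
force: [-1.2, -0.1, -1.9]
opening: 0.009
gripper_force: 15.0
```

Request:
play_rows:
  increments: "0 0 1 0 0.9;0 0 2 0 0.9;0 0 2 0 0.9;0 0 2 0 0.9"

```text
t: 24.35
tool_pos: [0.4585, -0.0376, 0.2199]
orientation: [-3.073, -0.65, 0.0]
force: [1.1, 0.1, -0.8]
opening: 0.0085
gripper_force: 15.0
```

Request:
play_rows:
  increments: "0 0 1 0 0.9;0 0 2 0 0.9;0 0 2 0 0.9;0 0 2 0 0.9"

```text
t: 24.75
tool_pos: [0.4585, -0.0376, 0.2179]
orientation: [-3.073, -0.65, 0.0]
force: [0.7, 0.4, -1.8]
opening: 0.0088
gripper_force: 15.0
```

Request:
play_rows:
  increments: "0 0 1 0 0.9;0 0 2 0 0.9;0 0 2 0 0.9;0 0 2 0 0.9"

```text
t: 25.15
tool_pos: [0.4585, -0.0376, 0.216]
orientation: [3.073, 0.65, 0.0]
force: [0.5, -0.6, -0.2]
opening: 0.0089
gripper_force: 15.0
```

Run:
```python
from h import *
s=robot.read_state();print(s["tool_pos"],s["force"])
for c in("scene","wrist"):
  robot.read_camera(c)
  for q in("tea_basket","mug_mouth","tea_mug"):
    print(c,q,[np.round(x["centre"],4).tolist() for x in robot.landmark_of(c,q) if abs(x["centre"][1]+.04)<.06])
```

```text
[ 0.45851275 -0.03756913  0.21600336] [ 0.47179493 -0.59717143 -0.2464686 ]
scene tea_basket [[0.4559, -0.0377, 0.0957]]
scene mug_mouth []
scene tea_mug [[0.4495, -0.0534, 0.0014]]
wrist tea_basket [[0.4595, -0.0369, 0.0912]]
wrist mug_mouth []
wrist tea_mug []
```

Request:
play_rows:
  increments: "0 0 0.5 0 0.9;0 0 1 0 0.9;0 0 1 0 0.9"

```text
t: 25.85
tool_pos: [0.4589, -0.0376, 0.2158]
orientation: [3.073, 0.65, 0.002]
force: [-0.5, 0.1, 5.9]
opening: 0.0088
gripper_force: 15.0
```

Request:
play_rows:
  increments: "0 0 0 0 0.9;0 0 0 0 0.9"

```text
t: 26.05
tool_pos: [0.459, -0.0376, 0.2158]
orientation: [3.073, 0.65, 0.002]
force: [-0.6, -0.4, 5.4]
opening: 0.0085
gripper_force: 15.0
```

Contact at the expected height, so the collar is seated. I relieve the pressure, open, and lift away.

Request:
play_rows:
  increments: "0 0 -0.5 0 0.9;0 0 -0.8 0 0.9;0 0 -0.8 0 0.8;0 0 -0.8 0 0.6;0 0 -0.8 0 0.4;0 0 -0.8 0 0.2;0 0 -0.8 0 0.2;0 0 -0.8 0 0.2;0 0 -10 0 0.2;0 0 -25 0 0.2;0 0 -50 0 0.2;0 0 -80 0 0.2;0 0 -120 0 0.2;0 0 -120 0 0.2;0 0 -120 0 0.2"

```text
t: 27.55
tool_pos: [0.4594, -0.0377, 0.3374]
orientation: [3.072, 0.65, 0.006]
force: [0.0, -0.0, -0.3]
opening: 0.0371
gripper_force: 0.0
```

Run:
```python
from h import *
s=robot.read_state();print(s["tool_pos"],s["force"],s["t"])
for c in("scene","wrist"):
  a=robot.read_camera(c);cv2.imwrite(f"pics/{c}9.png",a)
  for q in("tea_basket","mug_mouth","tea_mug"):
    print(c,q,[(np.round(x["centre"],4).tolist(),round(x["conf"],2)) for x in robot.landmark_of(c,q) if abs(x["centre"][1]+.04)<.1])
for g in robot.regions_of("scene","tea_mug")[:2]:
    v,u=np.nonzero(g["pixels"]);print(u.min(),u.max(),v.min(),v.max())
for g in robot.regions_of("scene","tea_basket")[:3]:
    v,u=np.nonzero(g["pixels"]);print(u.min(),u.max(),v.min(),v.max())
```

```text
[ 0.45935778 -0.03771296  0.33743197] [ 0.01885277 -0.00891356 -0.312611  ] 27.55
scene tea_basket [([0.4551, -0.0392, 0.0906], 0.78)]
scene mug_mouth [([0.452, -0.0376, 0.0939], 0.6)]
scene tea_mug [([0.4499, -0.0556, -0.0006], 0.89)]
wrist tea_basket [([0.4582, -0.0351, 0.0919], 0.61), ([0.4542, -0.0386, 0.0338], 0.35)]
wrist mug_mouth []
wrist tea_mug []
226 247 218 239
334 363 252 286
301 337 321 357
267 281 184 212
```

```bash
python3 -c "
from plant import robot
print(robot.close_job())"
```

```text
the job is handed in; nothing more can be done
None
```

The job is handed in at about 28 s. The basket is off the hook and in the mug: its collar measures 91–92 mm up (rim 92 mm) and lies within about 7 mm of the mouth's centre. The gripper is clear and the mug measured in its starting place. The first pull was blocked behind the keeper at about 18 N, so I regripped. The bystanders were not re-measured, and no verdict came back.

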